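Stop-button check on the bench potter's wheel

TASK

Do the daily stop check on the electric bench wheel: press the big mushroom stop button straight down until it latches and stays in by itself once you let go, then turn it clockwise by pushing on one of its lobes until it unlatches and springs back out, and finally press the flat round reset button fully in and let it come back. This is gentle fingertip work and nothing needs to be gripped or lifted; leave the speed dial as it is set, and do not shift the teapot, the tools or anything else standing about.

Things in the scene. Friction and masses are not known exactly. Their poses are not given: they have to be found in the camera images.
- bench_wheel: electric bench potter's wheel, fixed; housing 360 (x) x 270 (y) x 85 mm, origin under its centre, x to its back, z up. On the deck (85 mm high), in a row at x = -130 mm, y = -80, 0, 80 mm: stop button, reset button and speed dial, in an order that varies. Wheel head 200 mm across, centred at x = 65 mm, top 105 mm high; the teapot on it reaches 175 mm
- stop_head: black lobed head of the mushroom stop, the largest control: dome 48 mm across, underside 29 mm above the origin. Origin on its upright axis, at deck height while out; moves and turns with it. Three lobes, along its x axis and at +-120 degrees, reach 38 mm from the axis: 16 mm wide, round-ended, upright sides, 30 to 41 mm above the origin. Below it a collar 62 mm across, 12 mm high
- stop_top (a point): middle of the top of the stop button's dome, on its axis, 50 mm above the deck while out; moves and turns with the head
- stop_press (a joint): how far the stop is pressed in, m: 0 out, hard stop at 0.009. A pawl latches it beyond about 0.0075 and it then rests at 0.007 when let go. Reaching the latch takes about 7 N. Once latched only a turn releases it
- stop_twist (a joint): turn of the stop's head about its upright axis, rad: 0 at rest, growing clockwise seen from above, hard stop at 0.87. A light spring turns it back (0.03 N m at 0, 0.06 N m at the end: about 2 N at a lobe). When latched, turning it past about 0.5 lets the head spring up 7 mm
- reset_top (a point): middle of the top of the flat reset button, 15 mm above the deck while out: a black round button 25 mm across, standing 6.5 mm proud of an aluminium bezel 36 mm across; moves with it
- reset_button (a joint): how far the reset button is pressed in, m: 0 out, hard stop at 0.005; sprung, about 2 N to start and 5 N at the bottom; it comes back when let go
- dial_mark (a point): tip of the white pointer line on top of the speed dial, 13.5 mm from the dial's axis and 19 mm above the deck. The dial is a fluted black knob 37 mm across, 19 mm high, on a scale ring 50 mm across
- speed_dial (a joint): setting of the speed dial, rad, -2.4 to 2.4, 0 with the pointer to the machine's front; it turns lightly and stays where it is left. Must stay as found
- teapot: damp brown teapot without lid, 155x106x68 mm, loose, standing on the wheel head; origin under its middle. Must not be shifted
- dark_stick: short dark ebony stick, about 57 mm long and 9 mm high, lying loose on the deck behind the control plate; origin under its middle. Must not be shifted
- needle_tin: small open tin, 55 mm across, 58 mm high, loose on the table right of the machine; origin under its middle. Must not be shifted
- teapot_lid: teapot lid with a knob, 80 mm across, 34 mm high, loose on the table; origin under its middle. Must not be shifted
- wood_mallet: small wooden mallet, 150 mm long, 35 mm high, lying on the table left of the machine; origin under its middle. Must not be shifted
- cork_block: cork sanding block 58x55x22 mm on the table left of the machine; origin under its middle. Must not be shifted
- clay_lump: lump of clay 59x63x38 mm on the table left of the machine; origin under its middle. Must not be shifted

How it is judged:
On the way, in this order (a step that is already met when the one before it is completed fails the run):
1. the mushroom stop button stays latched in by itself, with nothing touching it (value of joint stop_press above 0.0055 m and contact force between each of the fingers, the arm and stop_head below 0.3 N), for 0.1 s.
2. the stop button has been turned and has sprung back out (value of joint stop_press below 0.002 m), for 0.1 s.
3. the reset button is pressed in at least 3.5 mm of its 5 mm while the stop button is out (value of joint reset_button above 0.0035 m and value of joint stop_press below 0.002 m), for 0.05 s.
At the end, for the whole second after the job is handed in: the stop button stands out (pressed in less than 2 mm) and turned back to rest (within 0.12 rad), the reset button is out again (pressed in less than 1.5 mm) (value of joint stop_press below 0.002 m and value of joint stop_twist below 0.12 rad and value of joint reset_button below 0.0015 m); the robot touches nothing.
It fails at once if the machine's housing is struck with more than 45 N (contact force between the fingers and bench_wheel above 45 N).
It fails at once if the stop button is struck or squeezed with more than 45 N (contact force between the fingers and stop_head above 45 N).
It fails at once if the speed dial is turned away from its setting (its pointer tip moves over 5 mm) (distance of dial_mark from where it was at the start of the episode above 0.005 m).
It fails at once if a thing standing about is shifted or picked up (moves over 15 mm) (distance of any of teapot, dark_stick, needle_tin, teapot_lid, wood_mallet, cork_block, clay_lump from where it was at the start of the episode above 0.015 m).
It also fails if it takes over 58 s, if anything falls off the work surface, if the arm or the gripper's body presses on something with over 40 N, if the wrist force passes 120 N, or if a joint passes its speed limit or range.

ROBOT

A 6-joint arm with a two-finger parallel gripper is mounted at the origin on a cart in front of the work surface, level with it; the furniture and walls round the work are solid. World frame = base frame: x ahead of the robot, y to its left, z up, the work surface at z = 0. Lengths are in m, angles in rad, forces in N, time in s.
With the tool pointing down it reaches from about 0.35 to 1 m from the base axis. Payload 7.1 kg.
Tool frame: the origin (TCP) lies between the finger pads; the fingertips stand 19 mm ahead of it and the grasp point (between the pads) is the TCP; z points along the fingers, y is the line along which they close (so a half turn about z gives the same grasp; the last joint's range is limited). The gripper opens to 85 mm and grips with 20 to 120 N. Pads are 22 mm wide; open, the fingers measure 114 mm over their backs; the gripper's body (76 mm by 85 mm) begins 54 mm behind the grasp point. The pads swing forward as they close: fully open they stand 13 mm farther back than shut.
Start: joints at [1.226, 0.423, 1.63, -0, 1.089, -0.019], TCP at [0.2, 0.592, 0.25] pointing down, gripper open.
Joint ranges: [-3, 3], [-0.9, 2.11], [0.09, 2.58], [-1.31, 4.45], [0.11, 2.69], [-2.54, 2.54]. Speed limits (rad/s): [2.39, 2.39, 3.01, 3.14, 3.14, 3.14].

INTERFACE

Orientations are given as [roll, pitch, yaw] about the fixed x, y, z axes, in that order (R = Rz(yaw) Ry(pitch) Rx(roll)).
In Python, from station import arm gives the robot as it stands. Calls block until the motion is done:
- arm.reach(position, orientation): joint-space move of the TCP to a pose.
- arm.move_l(position, frame=None, speed=0.15, max_force=None): straight line of the TCP; frame=None keeps the orientation; speed is the mean speed in m/s. With max_force (N) it stops when the force on the tool has changed by that much, and returns True; else False.
- arm.move_j(angles): joint-space move.
- arm.gripper_open() and arm.grab(): open the fingers fully, or close them until they stop; the grip force is fixed at half the most.
- arm.dwell(seconds).
- arm.solve_ik(position, orientation): joint angles nearest the present ones, or None.
- arm.sense(): the state.
- arm.snapshot(name): name is "scene" or "top" or "wrist"; returns (picture, depth): 400x640x3 uint8, red, green, blue; 400x640 float32, m along the optical axis (not along the pixel's ray), 0 where there is no reading.
- arm.get_calibration(name): a dict with "fx", "fy", "cx", "cy" (pixels), "view" (4x4, takes a point from world to camera coordinates); the wrist camera has in their place "hand_eye" (4x4, takes a point from camera to tool coordinates, whose origin is the TCP and whose axes are the flange's). Camera axes: x right, y down, z forward; pixel columns grow to the right and rows downward; lengths in m; the calibration is good to about 2 mm. A picture is of the moment at which its call begins: read the wrist's pose just before it. get_calibration takes no time and is no camera call.
A pose or a line that the arm cannot do raises arm.MotionError and nothing moves.
- arm.hand_in(): hands the job in; it is judged then, once.
The state is a dict: "time_s": time; "joints": joint angles; "qd": joint speeds; "joint_torque": joint torques, N m; "ee_pos": TCP position; "eef_rot": TCP orientation; "wrist_force": force on the tool from outside, world axes, zero at the start; "ft_torque": the same for the moment, N m; "grip_width": finger opening in m; "finger_force": force on a finger pad.
Only numpy, scipy, OpenCV 4.12 (cv2) and the standard library are available. Lean on these libraries where they do the work, as an engineer would, in place of code of your own. Each camera call takes 0.05 s, during which the arm holds its last target. There are 200 camera calls.

## Working session

There is one attempt and no reset: what is moved stays moved. The work goes in short steps, each a Python script; the robot and the scene stay as the last script left them, time stands still between calls to the robot, and variables do not carry over. Pictures are saved under pics/ and viewed, at most 10 in all, crops included, and the job is handed in when it is done.

```bash
mkdir -p pics; ls; python3 - <<'E'
from station import arm
import cv2,numpy as np
for n in ("top","scene"):
    p,d=arm.snapshot(n); cv2.imwrite(f"pics/{n}0.png",p[:,:,::-1]); np.save(f"pics/{n}0.npy",d)
    c=arm.get_calibration(n); print(n,c["fx"],c["cx"],c["cy"],np.round(c["view"],3).tolist())
print(arm.get_calibration("wrist"))
print(arm.sense())
E
```

```text
pics
top 388.8604942978636 312.284301194296 199.32475714310505 [[-0.003, -1.0, 0.007, 0.045], [-0.996, 0.003, -0.085, 0.586], [0.085, -0.007, -0.996, 1.09], [0.0, 0.0, 0.0, 1.0]]
scene 398.6561698558948 327.02425966045257 200.3417037215367 [[-0.85, -0.526, -0.001, 0.512], [-0.337, 0.545, -0.768, 0.221], [0.404, -0.653, -0.641, 1.332], [0.0, 0.0, 0.0, 1.0]]
{'fx': 276.8329351407883, 'fy': 276.8329351407883, 'cx': 322.7726202347673, 'cy': 201.71517419835394, 'hand_eye': array([[-2.01815669e-04, -9.48708380e-01, -3.16152446e-01,
         8.16173879e-02],
       [ 9.99999977e-01, -2.13027771e-04,  9.03255261e-07,
         5.09770785e-04],
       [-6.82061766e-05, -3.16152439e-01,  9.48708401e-01,
        -1.24224751e-01],
       [ 0.00000000e+00,  0.00000000e+00,  0.00000000e+00,
         1.00000000e+00]])}
{'time_s': 0.1, 'joints': array([ 1.22601206e+00,  4.23779804e-01,  1.63062441e+00,  7.22593490e-06,
        1.08856923e+00, -1.89841560e-02]), 'qd': array([ 0.00093803, -0.00155724, -0.00236099, -0.00148782,  0.00178301,
        0.0015819 ]), 'joint_torque': array([-7.02953494e-04, -5.58422971e+01, -2.82446301e+01, -4.11136853e-05,
        2.91729215e-03,  6.12478857e-05]), 'ee_pos': array([0.19984857, 0.59169444, 0.24960953]), 'eef_rot': array([-3.14021223e+00, -3.26077202e-05,  2.81578917e+00]), 'wrist_force': array([-0.37184243, -0.07413856, -0.13881006]), 'ft_torque': array([-0.0235293 , -0.00825093, -0.00353204]), 'finger_force': 0.0, 'grip_width': 0.08518497731771725}
```

View pics/top0.png

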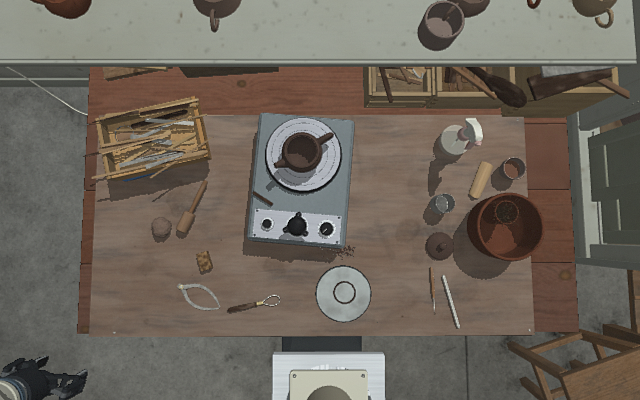

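View pics/scene0.png

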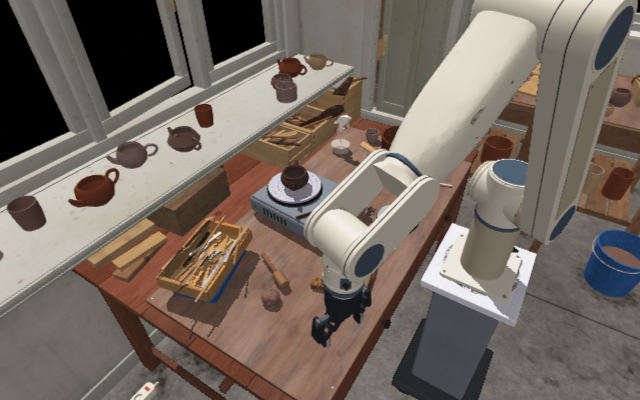

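The top view shows the machine facing the robot: reset at left (267,224), stop in the middle (297,225), and dial at right (326,229). I'll cast rays, then look from close by.

```bash
cat > h.py <<'E'
from station import arm
import cv2,numpy as np
from scipy.spatial.transform import Rotation as R
def cast(n,u,v,z,pose=None):
    c=arm.get_calibration(n)
    if n=="wrist":
        p,rpy=pose; T=np.eye(4);T[:3,:3]=R.from_euler("xyz",rpy).as_matrix();T[:3,3]=p;M=T@c["hand_eye"]
    else: M=np.linalg.inv(c["view"])
    d=M[:3,:3]@np.array([(u-c["cx"])/c["fx"],(v-c["cy"])/c["fy"],1]);o=M[:3,3]
    return o+d*(z-o[2])/d[2]
E
python3 - <<'E'
from h import *
for nm,u,v,z in (("reset",267,224,.1),("stop",297,225,.135),("dial",326,229,.104),("tri head",302,154,.105)): print(nm,cast("top",u,v,z).round(4))
st=cast("top",297,225,.135)
for yaw in (np.pi,0,-np.pi/2,np.pi/2):
    q=arm.solve_ik([st[0]-.0,st[1],.30],[np.pi,0,yaw]); print(yaw,q)
E
```

```text
reset [0.514  0.1637 0.1   ]
stop [0.5105 0.083  0.135 ]
dial [0.5002 0.0073 0.104 ]
tri head [0.7012 0.0705 0.105 ]
3.141592653589793 [ 0.13810166  0.20528466  1.81793892  0.          1.11836908 -1.43269466]
0 [ 1.38101663e-01  2.05284656e-01  1.81793892e+00 -4.44089210e-16
  1.11836908e+00  1.70889799e+00]
-1.5707963267948966 None
1.5707963267948966 [ 1.38101663e-01  2.05284656e-01  1.81793892e+00 -4.44089210e-16
  1.11836908e+00  1.38101663e-01]
```

```bash
python3 - <<'E'
from h import *
arm.grab()
arm.reach([.47,.083,.30],[np.pi,0,np.pi/2])
s=arm.sense();p,d=arm.snapshot("wrist")
cv2.imwrite("pics/w1.png",p[:,:,::-1]);np.save("pics/w1.npy",d);np.save("pics/w1pose.npy",np.r_[s["ee_pos"],s["eef_rot"]])
print(s["ee_pos"],s["eef_rot"],s["time_s"],s["grip_width"],s["wrist_force"])
E
```

```text
[0.47006057 0.08364125 0.29993042] [-3.14154107e+00 -1.77401313e-04  1.57193930e+00] 2.9417 0.000281544724643442 [ 0.04290858  0.51603347 -0.32469818]
```

View pics/w1.png

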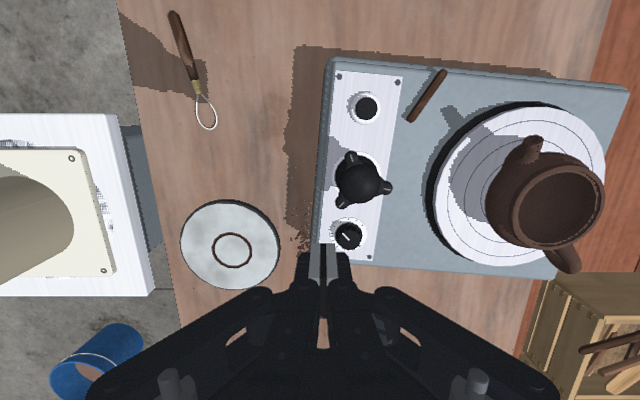

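The wrist view shows reset at (367,108), the stop at (361,183) with lobe ends near (388,188), (349,157) and (345,203), and the dial at (348,236). Next I'll fit the positions from the masks and depth.

```bash
python3 - <<'E'
from h import *
p=cv2.imread("pics/w1.png");d=np.load("pics/w1.npy");P=np.load("pics/w1pose.npy");pose=(P[:3],P[3:])
c=arm.get_calibration("wrist")
T=np.eye(4);T[:3,:3]=R.from_euler("xyz",P[3:]).as_matrix();T[:3,3]=P[:3];M=T@c["hand_eye"]
v,u=np.mgrid[:400,:640]
X=np.stack([(u-c["cx"])/c["fx"]*d,(v-c["cy"])/c["fy"]*d,d],-1)@M[:3,:3].T+M[:3,3]
print("deck z",np.median(X[140:200,405:425,2]),"plate",np.median(X[130:140,340:370,2]))
g=p.max(2)
def blob(u0,v0,r,z,th=75):
    m=((g<th)&(np.hypot(u-u0,v-v0)<r)).astype(np.uint8)
    n,l,st,ce=cv2.connectedComponentsWithStats(m); i=1+np.argmax(st[1:,4]); k=(l==i)
    q=np.array([cast("wrist",a,b,z,pose) for a,b in zip(u[k],v[k])])
    (e,f),rad=cv2.minEnclosingCircle(np.stack([u[k],v[k]],1).astype(np.float32))
    print(st[i],"rayc",q.mean(0),"circ",cast("wrist",e,f,z,pose),"diam mm",2000*np.sqrt(k.sum()/np.pi)*np.linalg.norm(cast("wrist",e+1,f,z,pose)-cast("wrist",e,f,z,pose)),"depth z",np.median(X[k][:,2]))
blob(367,108,20,.1); blob(348,236,17,.104)
w=(u>320)&(u<405)&(v>145)&(v<218)&(X[...,2]>.112)
S=X[w];print("stop n",len(S),"zmax",S[:,2].max(), "span",S[:,:2].min(0),S[:,:2].max(0))
t=S[S[:,2]>S[:,2].max()-.004];print("top cap",t.mean(0),len(t))
# dome fit: lobes via radius about the estimated axis, from lobe-height points
L=S[(S[:,2]<.1285)&(S[:,2]>.121)]
a0=(t[:,:2].min(0)+t[:,:2].max(0))/2
for it in range(4):
    e=L[:,:2]-a0;r=np.hypot(*e.T);k=(r>.027)&(r<.042)
    ang=np.arctan2(e[k,1],e[k,0]); th=np.angle(np.exp(3j*ang).mean())/3
    tips=[]
    for j in range(3):
        a=th+j*2*np.pi/3; dd=np.abs(np.angle(np.exp(1j*(np.arctan2(e[:,1],e[:,0])-a))))
        s=(dd<.35)&(r<.045)&(r>.02); ax=np.array([np.cos(a),np.sin(a)])
        pr=np.percentile(e[s]@ax,98) if s.any() else np.nan; tips.append((round(np.degrees(a),1),round(pr*1000,1),int(s.sum())))
    print(a0,np.degrees(th),tips)
    s=np.array([[np.cos(np.radians(x[0])),np.sin(np.radians(x[0]))] for x in tips]);a0=a0+np.linalg.lstsq(s,np.array([x[1]/1000-.0375 for x in tips]),rcond=None)[0]
big=cv2.resize(p[90:260,310:410],None,fx=3.5,fy=3.5,interpolation=cv2.INTER_CUBIC);cv2.imwrite("pics/w1c.png",big)
E
```

```text
deck z 0.08552590304487201 plate 0.08604726540191418
[355  98  22  22 377] rayc [0.51751067 0.1669585  0.1       ] circ [0.51778808 0.16663254 0.1       ] diam mm 24.31517277115961 depth z 0.10044445433806187
[335 223  27  27 522] rayc [0.50248498 0.01367212 0.104     ] circ [0.5023489  0.01334516 0.104     ] diam mm 32.765678812937914 depth z 0.10387127429186108
stop n 1931 zmax 0.4241688975213908 span [0.46977281 0.05844238] [0.54620681 0.16545859]
top cap [0.46977281 0.16545859 0.4241689 ] 22
[0.46977281 0.16545859] nan [(np.float64(nan), nan, 0), (np.float64(nan), nan, 0), (np.float64(nan), nan, 0)]
 ** On entry to DLASCL parameter number  4 had an illegal value
 ** On entry to DLASCL parameter number  4 had an illegal value
 ** On entry to DLASCL parameter number  4 had an illegal value
 ** On entry to DLASCL parameter number  4 had an illegal value
 ** On entry to DLASCL parameter number  5 had an illegal value
 ** On entry to DLASCL parameter number  4 had an illegal value<stdin>:24: RuntimeWarning: Mean of empty slice.
  ret = ret.dtype.type(ret / rcount)
Traceback (most recent call last):
numpy.linalg.LinAlgError: SVD did not converge in Linear Least Squares
```

```bash
cat > fit.py <<'E'
from h import *
def cloud(d,P):
    c=arm.get_calibration("wrist")
    T=np.eye(4);T[:3,:3]=R.from_euler("xyz",P[3:]).as_matrix();T[:3,3]=P[:3];M=T@c["hand_eye"]
    v,u=np.mgrid[:400,:640]
    X=np.stack([(u-c["cx"])/c["fx"]*d,(v-c["cy"])/c["fy"]*d,d],-1)@M[:3,:3].T+M[:3,3]
    X[d<=0]=np.nan; return X
def stopfit(X,a0,drop=0.):
    q=X.reshape(-1,3);q=q[np.isfinite(q).all(1)]
    S=q[(np.hypot(*(q[:,:2]-a0).T)<.05)&(q[:,2]>.112-drop)&(q[:,2]<.145)]
    zm=np.percentile(S[:,2],99.5)
    L=S[(S[:,2]<.1285-drop)&(S[:,2]>.120-drop)]
    for it in range(5):
        e=L[:,:2]-a0;r=np.hypot(*e.T);k=(r>.027)&(r<.042)
        A=np.arctan2(e[:,1],e[:,0]); th=np.angle(np.exp(3j*A[k]).mean())/3
        tips=[]
        for j in range(3):
            a=th+j*2*np.pi/3; s=(np.abs(np.angle(np.exp(1j*(A-a))))<.4)&(r<.046)&(r>.02)
            tips.append((a,np.percentile(e[s]@[np.cos(a),np.sin(a)],98),s.sum()))
        n=np.array([[np.cos(t[0]),np.sin(t[0])] for t in tips])
        a0=a0+np.linalg.lstsq(n,np.array([t[1]-.0378 for t in tips]),rcond=None)[0]
    t=S[S[:,2]>zm-.003]
    print("axis",a0,"lobes",[(round(np.degrees(t[0]),1),round(t[1]*1e3,1),t[2]) for t in tips],"zmax",zm,"cap",t.mean(0))
    return a0,th,zm
E
python3 - <<'E'
from fit import *
stopfit(cloud(np.load("pics/w1.npy"),np.load("pics/w1pose.npy")),np.array([.511,.09]))
p=cv2.imread("pics/w1.png");cv2.imwrite("pics/w1c.png",cv2.resize(p[90:260,310:410],None,fx=3.5,fy=3.5,interpolation=cv2.INTER_CUBIC))
E
```

```text
axis [0.50999044 0.08816905] lobes [(np.float64(-10.7), np.float64(36.3), np.int64(184)), (np.float64(109.3), np.float64(36.3), np.int64(242)), (np.float64(229.3), np.float64(36.3), np.int64(184))] zmax 0.13637993296860434 cap [0.51054823 0.087981   0.13464734]
```

View pics/w1c.png

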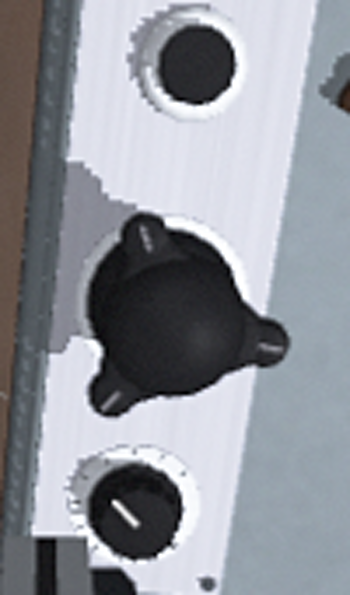

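Stop axis is (0.510, 0.088), which agrees with the reset–dial midpoint (0.510, 0.090). The lobes point at -11°, 109° and 229°. Now I'll press the stop.

```bash
python3 - <<'E'
from fit import *
o=[np.pi,0,1.9]
arm.reach([.5103,.0885,.20],o); arm.move_l([.5103,.0885,.165],speed=.1)
arm.dwell(.2)
print(arm.move_l([.5103,.0885,.140],speed=.02,max_force=3),arm.sense()["ee_pos"],arm.sense()["wrist_force"])
z0=arm.sense()["ee_pos"][2]
print(arm.move_l([.5103,.0885,.140],speed=.02,max_force=16),arm.sense()["ee_pos"],arm.sense()["wrist_force"])
s=arm.sense()
arm.move_l([.5103,.0885,.20],speed=.1)
arm.reach([.47,.083,.30],[np.pi,0,np.pi/2])
s=arm.sense();p,d=arm.snapshot("wrist");P=np.r_[s["ee_pos"],s["eef_rot"]]
cv2.imwrite("pics/w2.png",p[:,:,::-1])
X=cloud(d,P);stopfit(X,np.array([.51,.0885]));stopfit(X,np.array([.51,.0885]),.007)
print(s["time_s"])
E
```

```text
True [0.51030565 0.0884938  0.15105588] [1.40479812 0.41169807 3.73001112]
True [0.51044414 0.08858404 0.14884091] [-1.40317005 -0.24848359  7.84202411]
axis [0.51033693 0.08817535] lobes [(np.float64(-10.4), np.float64(36.7), np.int64(188)), (np.float64(109.6), np.float64(36.7), np.int64(245)), (np.float64(229.6), np.float64(36.7), np.int64(188))] zmax 0.13639912974714075 cap [0.51038603 0.08813174 0.13467661]
axis [0.50983193 0.09081892] lobes [(np.float64(-10.8), np.float64(34.4), np.int64(2)), (np.float64(109.2), np.float64(34.4), np.int64(6)), (np.float64(229.2), np.float64(34.4), np.int64(5))] zmax 0.13639912974714075 cap [0.51038603 0.08813174 0.13467661]
6.4417
```

Not latched: the force threshold stopped the press about 5 mm in. The contact height confirms the 19 mm tip. I'll press again, deeper and with a higher limit.

```bash
python3 - <<'E'
from fit import *
o=[np.pi,0,1.9]
arm.reach([.5103,.0885,.18],o); arm.dwell(.2)
arm.move_l([.5103,.0885,.157],speed=.05)
for z in (.150,.148,.1465,.1455,.145,.1445):
    f=arm.move_l([.5103,.0885,z],speed=.01,max_force=25); arm.dwell(.15);s=arm.sense()
    print(z,f,s["ee_pos"].round(4),s["wrist_force"].round(2))
    if s["wrist_force"][2]>14 or f: break
arm.move_l([.5103,.0885,.20],speed=.1)
arm.reach([.47,.083,.30],[np.pi,0,np.pi/2])
s=arm.sense();p,d=arm.snapshot("wrist");P=np.r_[s["ee_pos"],s["eef_rot"]]
cv2.imwrite("pics/w3.png",p[:,:,::-1])
X=cloud(d,P);stopfit(X,np.array([.51,.0885]),.007)
print(s["time_s"])
E
```

```text
0.15 False [0.5106 0.0886 0.1503] [-0.8   0.37  4.52]
0.148 False [0.5107 0.0886 0.1491] [-3.25 -0.83 13.4 ]
0.1465 False [0.5106 0.0885 0.1467] [-0.23 -0.27  5.23]
0.1455 False [0.5106 0.0886 0.1458] [-1.08  0.64  5.58]
0.145 False [0.5106 0.0886 0.1453] [-0.07  0.04  6.72]
0.1445 False [0.5106 0.0885 0.1448] [-0.98 -0.02  5.54]
axis [0.51012955 0.08823242] lobes [(np.float64(-10.6), np.float64(36.5), np.int64(175)), (np.float64(109.4), np.float64(36.5), np.int64(223)), (np.float64(229.4), np.float64(36.5), np.int64(177))] zmax 0.1299552105742172 cap [0.51055124 0.08744415 0.12820863]
12.2417
```

The top has dropped 6.5 mm, so the stop is latched. Now I'll turn it on the 109° lobe.

```bash
cat > turn.py <<'E'
from fit import *
A=np.array([.5103,.0885]);PH=np.radians(109.4)
def pose(s,th,z,r=.038):
    a=PH-th;e=np.array([np.cos(a),np.sin(a)]);t=np.array([-e[1],e[0]])
    return [*(A+r*e+s*t),z],[np.pi,0,a]
E
python3 - <<'E'
from turn import *
p,o=pose(.036,0,.18);arm.reach(p,o)
p,o=pose(.036,0,.121);print(arm.move_l(p,speed=.08,max_force=15));arm.dwell(.2);f0=arm.sense()["wrist_force"]
for s in (.030,.026,.0225):
    p,o=pose(s,0,.121);print(s,arm.move_l(p,o,speed=.03,max_force=15),(arm.sense()["wrist_force"]-f0).round(1))
for th in np.arange(.08,.73,.08):
    p,o=pose(.0225,th,.121);f=arm.move_l(p,o,speed=.03,max_force=20);arm.dwell(.05)
    s=arm.sense();d=s["wrist_force"]-f0;a=o[2];print(round(th,2),f,"tang",round(d[:2]@[-np.sin(a),np.cos(a)],1),"rad",round(d[:2]@[np.cos(a),np.sin(a)],1),"z",round(d[2],1))
    if f: break
s=arm.sense();p,dd=arm.snapshot("wrist");cv2.imwrite("pics/w4.png",p[:,:,::-1])
P=np.r_[s["ee_pos"],s["eef_rot"]];X=cloud(dd,P);q=X.reshape(-1,3);q=q[np.isfinite(q).all(1)];q=q[np.hypot(*(q[:,:2]-A).T)<.02];print("zmax",np.percentile(q[:,2],[50,80,95]),s["time_s"])
E
```

```text
False
0.03 False [ 0.1 -1.3  0.9]
0.026 False [ 0.3 -0.6  0.5]
0.0225 False [-0.6 -0.4  0.3]
0.08 False tang -0.3 rad -0.0 z 0.5
0.16 False tang 0.9 rad 0.8 z -0.3
0.24 False tang -0.1 rad 1.1 z -0.2
0.32 False tang 0.4 rad 0.4 z 0.4
0.4 False tang -0.9 rad -0.0 z 0.2
0.48 False tang 0.0 rad 0.3 z -0.8
0.56 False tang 0.9 rad 1.0 z 0.5
0.64 False tang 1.5 rad 1.8 z 1.1
0.72 False tang 2.0 rad 2.0 z 0.8
zmax [0.09768914 0.09784096 0.09804583] 17.6833
```

View pics/w4.png

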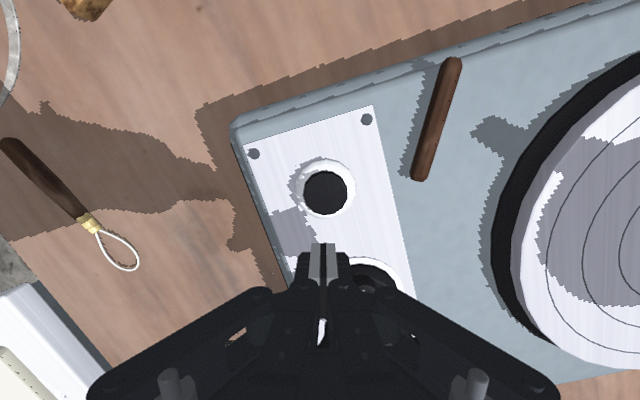

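The picture shows the fingertips at (323,265) beside the stop, which is hidden behind the gripper. The tangential force is only just rising, so I'll go on in small steps until the hard stop is felt, then back off and look.

```bash
python3 - <<'E'
from turn import *
for th in np.arange(.76,1.25,.04):
    p,o=pose(.0225,th,.121);f=arm.move_l(p,o,speed=.03,max_force=15);arm.dwell(.1)
    v=[]
    for _ in range(4): v.append(arm.sense()["wrist_force"]);arm.dwell(.02)
    d=np.mean(v,0);a=o[2];tg=d[:2]@[-np.sin(a),np.cos(a)];print(round(th,2),f,"tang",round(tg,1),"rad",round(d[:2]@[np.cos(a),np.sin(a)],1),"z",round(d[2],1))
    if f or tg>5: break
for t2 in np.arange(th-.1,th-.5,-.12):
    p,o=pose(.0225,t2,.121);arm.move_l(p,o,speed=.08)
p,o=pose(.036,t2,.121);arm.move_l(p,o,speed=.08)
p,o=pose(.036,t2,.18);arm.move_l(p,o,speed=.12)
arm.reach([.47,.083,.30],[np.pi,0,np.pi/2])
s=arm.sense();p,d=arm.snapshot("wrist");P=np.r_[s["ee_pos"],s["eef_rot"]]
cv2.imwrite("pics/w5.png",p[:,:,::-1]);X=cloud(d,P);stopfit(X,A);print(s["time_s"])
E
```

```text
0.76 False tang 2.2 rad 1.8 z 0.7
0.8 False tang 2.3 rad 1.8 z 0.3
0.84 False tang 2.7 rad 2.3 z 0.2
0.88 False tang 2.7 rad 2.5 z 0.7
0.92 False tang 2.3 rad 2.4 z 0.8
0.96 False tang 3.1 rad 3.0 z 0.4
1.0 False tang 3.5 rad 3.1 z 1.1
1.04 False tang 6.9 rad 3.0 z 2.1
axis [0.51038159 0.08813647] lobes [(np.float64(-10.6), np.float64(36.6), np.int64(187)), (np.float64(109.4), np.float64(36.6), np.int64(241)), (np.float64(229.4), np.float64(36.6), np.int64(191))] zmax 0.13647744718542779 cap [0.51048295 0.087786   0.13475507]
23.6583
```

The stop has sprung back out (top at 0.136) and turned back to rest (109.4°). Now the reset button.

```bash
python3 - <<'E'
from turn import *
o=[np.pi,0,np.pi/2-.09];x,y=.5177,.1667
arm.reach([x,y,.17],o);arm.move_l([x,y,.122],speed=.08,max_force=20);arm.dwell(.1)
for z in (.118,.1165,.1155,.115,.1145,.114,.1135):
    f=arm.move_l([x,y,z],speed=.015,max_force=20);arm.dwell(.12);s=arm.sense();print(z,f,s["ee_pos"][2].round(4),s["wrist_force"].round(1))
    if f or s["wrist_force"][2]>12: break
arm.move_l([x,y,.17],speed=.1)
arm.reach([.47,.083,.30],[np.pi,0,np.pi/2])
s=arm.sense();p,d=arm.snapshot("wrist");P=np.r_[s["ee_pos"],s["eef_rot"]]
cv2.imwrite("pics/w6.png",p[:,:,::-1]);X=cloud(d,P);stopfit(X,A);print("reset z",np.nanmedian(X[103:113,362:372,2]),s["time_s"])
E
```

```text
0.118 False 0.1182 [0.5 0.6 1.4]
0.1165 False 0.1167 [2.2 1.8 3.6]
0.1155 False 0.1156 [1.7 1.4 3.9]
0.115 False 0.1151 [1.9 0.8 3.8]
0.1145 False 0.1145 [2.7 0.4 4.4]
0.114 False 0.114 [2.5 1.2 5.6]
0.1135 False 0.114 [1.4 0.6 9.6]
axis [0.51009525 0.08804876] lobes [(np.float64(-10.6), np.float64(36.6), np.int64(190)), (np.float64(109.4), np.float64(36.6), np.int64(241)), (np.float64(229.4), np.float64(36.6), np.int64(189))] zmax 0.13646387989118958 cap [0.51014703 0.08797177 0.13468684]
reset z 0.10054281143517863 29.3917
```

View pics/w6.png

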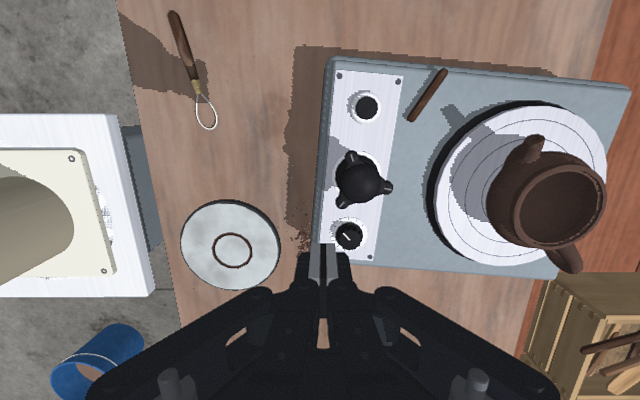

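The reset button at (367,108) was pressed 5 mm to its stop and is back out. The stop at (361,183) is out and at rest. The dial at (348,236), the stick and the teapot look unchanged.

```bash
python3 -c "
from station import arm
print(arm.hand_in())"
```

```text
the job is handed in; nothing more can be done
None
```

The stop check is done and handed in: the stop button was latched (on the second press, since the first fell short), turned until it sprang back out, and the reset button was pressed fully in and came back; the dial and teapot looked unmoved in the last picture, and no verdict was returned.

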